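Close out a bracket batch at the inspection bench

ROBOT

A 7-joint arm with a two-finger parallel gripper is mounted at the origin on the work surface. World frame = base frame: x ahead of the robot, y to its left, z up, the work surface at z = 0. Lengths are in m, angles in rad, forces in N, time in s.
With the tool pointing down it reaches from about 0.4 to 0.75 m from the base axis. Payload 19.5 kg.
Tool frame: the origin (TCP) lies at the very end of the fingers, on their centre line; the grasp point (between the pads) lies 19 mm behind it; z points along the fingers, y is the line along which they close (so a half turn about z gives the same grasp; the last joint's range is limited). The gripper opens to 85 mm and grips with 20 to 120 N. Pads are 22 mm wide; open, the fingers measure 114 mm over their backs; the gripper's body (76 mm by 85 mm) begins 54 mm behind the grasp point. The pads swing forward as they close: fully open they stand 13 mm farther back than shut.
Start: joints at [1.091, 0.707, -0.028, 1.485, 0.022, 0.951, -0.075], TCP at [0.244, -0.521, 0.231] pointing down, gripper open.
Joint ranges: [-2.71, 2.71], [-0.32, 2.16], [-1.57, 1.52], [0, 2.45], [-1.46, 4.6], [0, 2.02], [-2.83, 2.83]. Speed limits (rad/s): [1.89, 1.89, 2.57, 2.57, 3.01, 3.01, 3.01].

INTERFACE

Orientations are given as a unit quaternion [x, y, z, w].
In Python, from cell import telemetry, snapshot, order, search_frame, outline_of, landmark_of gives the robot as it stands. The module is installed in compiled form; this text tells all that it offers.
- The arm moves only by the shell command python3 -m handwheel 'ROWS' [FORCE]. ROWS is text: rows parted by semicolons, each of 5 numbers parted by spaces: the shift along the tool's x, y, z in units of 0.05 m (1.0 is 0.05 m), then the turn about the tool's z in units of 0.1 rad (1.0 is 0.1 rad), then the opening, from 0 (shut) to 1 (fully open). In form: x y z spin jaw; .... A call has exactly 8 rows; each row shifts and turns the commanded pose from where the row before left it, along the tool's axes as they then stand; what a row does not reach is not made up. A row lasts 1/10 s, in which the tool goes at most 50 mm and 8.59 degrees, less where a joint would pass 70% of its speed; a pose out of reach is approached as far as the arm can. A call with a number of a shift or a turn outside -1 to 1 is refused whole. A call with a gripper value outside its range is refused whole. The fingers move at their own pace and stop on an object; FORCE is the grip in N (left out, the last holds). Time passes only in rows, so rows that do not move let the fingers close, or fill a call up. It gives the time, the measured TCP pose, the force, the opening and the grip force at its end, in the units of the state.
- telemetry.state(): the state, without advancing time (a new reading comes with each control period).
- snapshot(name): name is "scene" or "top" or "wrist"; returns a dict with "pixels" (400x640x3 uint8, red, green, blue), "mtx" (3x3 intrinsics, pixels), "rvec" (rotation vector, rad) and "tvec" (3), from world to camera coordinates, as OpenCV has them; the wrist camera has in their place "mount" (4x4, takes a point from camera to tool coordinates, whose origin is the TCP and whose axes are the flange's). Camera axes: x right, y down, z forward; pixel columns grow to the right and rows downward; lengths in m; the calibration is good to about 2 mm. A picture is of the moment at which its call begins: read the wrist's pose just before it. There is no depth.
- order.hand_in(): hands the job in; it is judged then, once.
Trained networks look in the newest picture that a camera, given by its name, has taken for a name from the list of things; names that differ only in an ending like _2 or _b are one class to them, and where a whole thing is asked for, a point or a joint stands for the part that bears it (a point fixed in the world has none). Each returns a list of dicts, best first, with "confidence" (0 to 1); they miss things now and then, are a little off and sometimes report something else, mostly with a low value. They report only what shows in the picture. A call takes as long as a camera call. They do not tell look-alikes from the thing itself.
- search_frame(camera, name): "location" ([column, row] in pixels, amid what is visible of it).
- outline_of(camera, name): "mask" (400x640 bool, what is visible of it) and "location" ([column, row] in pixels, amid what is visible of it).
- landmark_of(camera, name): "location" ([column, row] in pixels: a listed point, or the origin of a listed thing).
The state is a dict: "t": time; "joint_positions": joint angles; "dq": joint speeds; "effort": joint torques, N m; "eef_pos": TCP position; "eef_rot": TCP orientation; "contact_force": force on the tool from outside, world axes, zero at the start; "moment": the same for the moment, N m; "gripper_width": finger opening in m; "grasp_force": force on a finger pad.
Only numpy, scipy, OpenCV 4.12 (cv2) and the standard library are available. Lean on these libraries where they do the work, as an engineer would, in place of code of your own. Each camera call takes 0.05 s, during which the arm holds its last target. There are 200 camera calls.

TASK

This batch of brackets is inspected, so close out the bench: lift the three aluminium brackets off their overlapping pile, the top one first and without dragging the ones under it, and lay each flat, lug up, inside the grey tray; also push the raised white cap of every probe stand fully home, leaving the stands upright. Only when all of that is done, turn the counter's reset knob anticlockwise back to its zero stop. Leave the other things on the bench where they are.

Things in the scene. Friction and masses are not known exactly. Their poses are not given: they have to be found in the camera images.
- plate_a: bare aluminium bracket: flat plate 80 (its x) x 50 (its y) x 5 mm thick, with an upright lug at its centre, 28 mm long along x, 12 mm thick along y, reaching from the plate's top up to 37 mm above the underside; pinch the lug across its 12 mm. Origin: centre of the underside, z up. 85 g (may vary by a third). Lies flat on the table, one end covered about 20 mm by plate_c.
- plate_b: bare aluminium bracket: flat plate 80 (its x) x 50 (its y) x 5 mm thick, with an upright lug at its centre, 28 mm long along x, 12 mm thick along y, reaching from the plate's top up to 37 mm above the underside; pinch the lug across its 12 mm. Origin: centre of the underside, z up. 85 g (may vary by a third). Lies flat on the table about 120 mm from plate_a along plate_a's x, its near end covered about 20 mm by plate_c.
- plate_c: bare aluminium bracket: flat plate 80 (its x) x 50 (its y) x 5 mm thick, with an upright lug at its centre, 28 mm long along x, 12 mm thick along y, reaching from the plate's top up to 37 mm above the underside; pinch the lug across its 12 mm. Origin: centre of the underside, z up. 85 g (may vary by a third). The topmost: it bridges the gap between plate_a and plate_b, lying on 20 mm of each.
- tray: loose shallow grey plastic tray, 214 (its x) x 112 (its y) mm outside, walls 4 mm thick and 12 mm high all round, floor 4 mm thick, open on top; 0.6 kg. Origin: centre of the underside. The three plates fit side by side, each with its length across the tray, their centres at about -66, 0 and +66 mm along the tray's x.
- cap1 (a joint): height (m) of the cap of probe stand 1 above its home position: 0 = fully home on the collar, 0.02 = pulled right up. It moves only straight up and down, clings where it is left, and takes about 6 N to push down; nothing springs back. None if the stand is not there.
- cap1_top (a point): centre of the flat top of cap 1: a white ribbed round cap 26 mm in diameter and 44 mm tall on a 50 mm square, 14 mm high steel foot that stands loose on the table (0.7 kg); the top is 80 mm above the table when home and up to 100 mm when pulled up (a band of bright steel stem then shows below the cap). None if the stand is not there.
- cap2 (a joint): height (m) of the cap of probe stand 2 above its home position: 0 = fully home on the collar, 0.02 = pulled right up. It moves only straight up and down, clings where it is left, and takes about 6 N to push down; nothing springs back. None if the stand is not there.
- cap2_top (a point): centre of the flat top of cap 2: a white ribbed round cap 26 mm in diameter and 44 mm tall on a 50 mm square, 14 mm high steel foot that stands loose on the table (0.7 kg); the top is 80 mm above the table when home and up to 100 mm when pulled up (a band of bright steel stem then shows below the cap). None if the stand is not there.
- cap3 (a joint): height (m) of the cap of probe stand 3 above its home position: 0 = fully home on the collar, 0.02 = pulled right up. It moves only straight up and down, clings where it is left, and takes about 6 N to push down; nothing springs back. None if the stand is not there.
- cap3_top (a point): centre of the flat top of cap 3: a white ribbed round cap 26 mm in diameter and 44 mm tall on a 50 mm square, 14 mm high steel foot that stands loose on the table (0.7 kg); the top is 80 mm above the table when home and up to 100 mm when pulled up (a band of bright steel stem then shows below the cap). None if the stand is not there.
- cap4 (a joint): height (m) of the cap of probe stand 4 above its home position: 0 = fully home on the collar, 0.02 = pulled right up. It moves only straight up and down, clings where it is left, and takes about 6 N to push down; nothing springs back. None if the stand is not there.
- cap4_top (a point): centre of the flat top of cap 4: a white ribbed round cap 26 mm in diameter and 44 mm tall on a 50 mm square, 14 mm high steel foot that stands loose on the table (0.7 kg); the top is 80 mm above the table when home and up to 100 mm when pulled up (a band of bright steel stem then shows below the cap). None if the stand is not there.
- cap5 (a joint): height (m) of the cap of probe stand 5 above its home position: 0 = fully home on the collar, 0.02 = pulled right up. It moves only straight up and down, clings where it is left, and takes about 6 N to push down; nothing springs back. None if the stand is not there.
- cap5_top (a point): centre of the flat top of cap 5: a white ribbed round cap 26 mm in diameter and 44 mm tall on a 50 mm square, 14 mm high steel foot that stands loose on the table (0.7 kg); the top is 80 mm above the table when home and up to 100 mm when pulled up (a band of bright steel stem then shows below the cap). None if the stand is not there.
- reset (a joint): angle (rad) of the counter's reset knob: 0 = against its zero stop, growing clockwise seen from above, up to 5.6; turn it anticlockwise to come back to zero. It takes about 0.04 N m and stays where it is left. The knob's finger bar is 42 mm long, 14 mm thick and rises 32 mm tall on a 44 mm disc; the bar lies along the point's x axis, and its white-marked end (the point's -x) points at the white mark on the housing at zero.
- reset_grip (a point): on the knob's axis, 7 mm below the top of the finger bar, 82 mm above the table; it turns with the knob (x along the bar, z up). The counter is a grey box 90 x 90 x 45 mm fixed to the table with the knob on its top.
- flux: bystander, to be left alone: small white bottle, 36 mm across, 75 mm high, loose on the bench. Origin: centre of the underside.
- screwbox: bystander, to be left alone: clear screw box 70 x 50 x 25 mm, loose on the bench. Origin: centre of the underside.
- weight: bystander, to be left alone: brass weight, 40 mm across, 30 mm high, loose on the bench. Origin: centre of the underside.
Not all that is in view belongs to the job. What is shaped like the plate_c but orange or purple is not meant.

How it is judged:
By the outcome, as a careful person would: the job done as asked, in the order asked, and still so for the second after the job is handed in, with the robot touching nothing.
Of stand1, stand2, stand3, stand4, stand5 only 3 to 5 are there at a start; the rules pass over those that are not, and their reading is None.
At some moment in a run one of tray, stand1, stand2, stand3, stand4, stand5 may be knocked a few centimetres aside while the robot is not near it.
Once in a run the grip may slacken for a moment while it holds something.
It also fails if it takes over 208 s, if anything falls off the work surface, if the arm or the gripper's body presses on something with over 40 N, if the wrist force passes 120 N, or if a joint passes its speed limit or range.

## Working session

There is one attempt and no reset: what is moved stays moved. The work goes in short steps, Python scripts to look and compute and a shell command to move; the robot and the scene stay as the last step left them, time stands still between calls to the robot, and variables do not carry over. Pictures are saved under pics/ and viewed, at most 14 in all, crops included, and the job is handed in when it is done.

```bash
mkdir -p pics; ls; cat > h.py <<'E'
import numpy as np, cv2
from scipy.spatial.transform import Rotation as R
from cell import telemetry, snapshot, order, search_frame, outline_of, landmark_of
def cam(s, st=None):
    """returns Rwc (cam->world), cam origin, K"""
    K=np.array(s["mtx"],float)
    if "rvec" in s:
        Rm=cv2.Rodrigues(np.array(s["rvec"],float))[0]; return Rm.T,-Rm.T@np.array(s["tvec"],float).ravel(),K
    M=np.array(s["mount"]);Rt=R.from_quat(st["eef_rot"]).as_matrix()
    return Rt@M[:3,:3],Rt@M[:3,3]+np.array(st["eef_pos"]),K
def ray(c,px,z):
    Rm,o,K=c; d=Rm@np.linalg.inv(K)@[px[0],px[1],1]; return o+d*(z-o[2])/d[2]
def proj(c,p):
    Rm,o,K=c; q=K@(Rm.T@(np.asarray(p,float)-o)); return q[:2]/q[2]
def shot(n,name=None):
    st=telemetry.state(); s=snapshot(n); c=cam(s,st); im=np.array(s["pixels"])[:,:,::-1].copy()
    if name: cv2.imwrite(f"pics/{name}.png",im)
    return im,c,st
def togo(p,st=None,yaw=None):
    """units rows needed to bring TCP to world p; yaw=desired direction angle of tool y (mod pi)"""
    st=st or telemetry.state(); Rt=R.from_quat(st["eef_rot"]).as_matrix()
    d=Rt.T@(np.asarray(p)-st["eef_pos"])/.05
    out=[*np.round(d,2)]
    if yaw is not None:
        cur=np.arctan2(Rt[1,1],Rt[0,1]); e=(yaw-cur+np.pi/2)%np.pi-np.pi/2
        out.append(round(e/.1*np.sign(Rt[2,2]),2))
    return [float(x) for x in out]
E
cat > a.py <<'E'
from h import *
for n in("scene","top"):
    im,c,st=shot(n,n+"0"); print(n,c[1].round(3))
    for k,z in(("plate_c",.0),("tray",0),("cap1_top",.09),("reset_grip",.082),("flux",0),("screwbox",0),("weight",0)):
        for d in landmark_of(n,k): print(k,np.round(d["location"]),round(d["confidence"],2),ray(c,d["location"],z).round(3))
print(st)
E
python3 a.py
```

```text
pics
scene [ 0.928 -0.823  0.823]
plate_c [364. 236.] 0.91 [ 0.639 -0.008  0.   ]
plate_c [190. 260.] 0.76 [ 0.276 -0.311  0.   ]
plate_c [354. 192.] 0.7 [ 0.532  0.159 -0.   ]
plate_c [314. 230.] 0.66 [ 0.507 -0.055  0.   ]
plate_c [299. 245.] 0.6 [ 0.499 -0.126 -0.   ]
plate_c [301. 160.] 0.57 [0.297 0.234 0.   ]
plate_c [328. 224.] 0.51 [ 0.529 -0.012  0.   ]
plate_c [396. 186.] 0.35 [0.636 0.247 0.   ]
tray [364. 158.] 0.96 [0.484 0.348 0.   ]
tray [302. 245.] 0.72 [ 0.506 -0.123  0.   ]
tray [221. 285.] 0.48 [ 0.399 -0.338  0.   ]
cap1_top [220. 287.] 0.56 [ 0.459 -0.397  0.09 ]
cap1_top [361. 275.] 0.31 [ 0.715 -0.218  0.09 ]
reset_grip [397. 188.] 0.65 [0.671 0.136 0.082]
flux [365. 276.] 0.72 [ 0.699 -0.143  0.   ]
screwbox [366. 294.] 0.98 [ 0.724 -0.192  0.   ]
weight [363. 291.] 0.47 [ 0.714 -0.189 -0.   ]
weight [317. 174.] 0.42 [0.387 0.186 0.   ]
top [ 0.296 -0.037  1.032]
plate_c [199. 293.] 0.97 [0.294 0.235 0.   ]
plate_c [300. 194.] 0.95 [ 0.521 -0.005  0.   ]
plate_c [302. 149.] 0.94 [ 0.636 -0.011  0.   ]
plate_c [226. 194.] 0.85 [0.528 0.174 0.   ]
plate_c [330. 
[... 502 characters left out ...]
 0.70659068, -0.02756052,  1.4846657 ,  0.02198537,
        0.95090114, -0.0755115 ]), 'dq': array([ 4.98780143e-04, -1.59532816e-05,  1.03104780e-03,  5.58709058e-04,
        1.13274128e-03, -9.28217530e-04,  5.95035940e-04]), 'effort': array([-8.29123619e-04, -8.82321668e+01,  1.23319902e+00, -2.36190444e+01,
        1.70189899e-02,  2.72305879e-03,  3.81378129e-05]), 'eef_pos': array([ 0.24372523, -0.52071884,  0.23120076]), 'eef_rot': array([ 9.76145156e-01,  2.17118902e-01, -3.75305665e-05, -1.26019841e-04]), 'contact_force': array([-0.52942468, -0.11896439, -0.26721274]), 'moment': array([-0.02162731, -0.00324846,  0.02177522]), 'grasp_force': 0.0, 'gripper_width': 0.08512523954509717}
```

View pics/scene0.png

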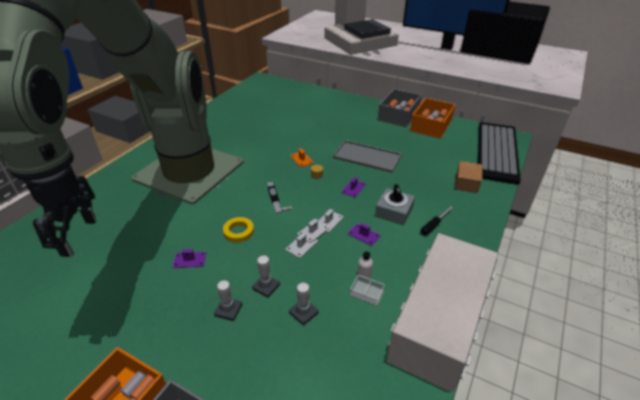

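View pics/top0.png

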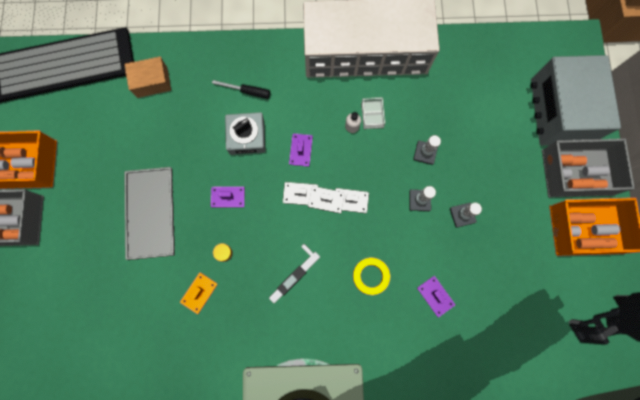

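Scene: the three white brackets are at top-view (300,194), (326,199), (350,201), with the middle one on top. Purple look-alikes are at (300,150), (227,196), (437,296) and an orange one at (199,293). The tray is at (150,212) and the counter at (245,132). Stands are at (427,148), (422,197), (467,213). I choose the white pile and check it in a close crop.

```bash
cat > b.py <<'E'
from h import *
a=cv2.imread("pics/top0.png")[130:230,270:490]; b=cv2.imread("pics/scene0.png")[190:330,190:410]
a=cv2.resize(a,None,fx=3,fy=2.7,interpolation=3)[:270]; a=cv2.resize(cv2.imread("pics/top0.png")[130:230,270:490],(616,280),interpolation=3); b=cv2.resize(b,(484,308),interpolation=3)
im=np.zeros((600,620,3),np.uint8); im[:280,:616]=a; im[285:593,:484]=b; cv2.imwrite("pics/crop1.png",im)
s,c,st=shot("top"); 
for n,px in(("c",(325,199)),("a?",(300,193)),("b?",(350,202))): print(n,ray(c,px,.037).round(3))
for px in((434,142),(429,192),(475,209)): print("cap",ray(c,px,.095).round(3))
s,c,st=shot("wrist"); print(c[1].round(3), c[0].round(2), st["eef_pos"])
E
python3 b.py
```

```text
c [ 0.5   -0.064  0.037]
a? [ 0.516 -0.006  0.037]
b? [ 0.492 -0.121  0.037]
cap [ 0.612 -0.311  0.095]
cap [ 0.498 -0.291  0.095]
cap [ 0.457 -0.388  0.095]
[ 0.307 -0.491  0.374] [[ 0.42 -0.87 -0.25]
 [-0.91 -0.41 -0.12]
 [ 0.    0.28 -0.96]] [ 0.24376428 -0.52076131  0.23126167]
```

View pics/crop1.png

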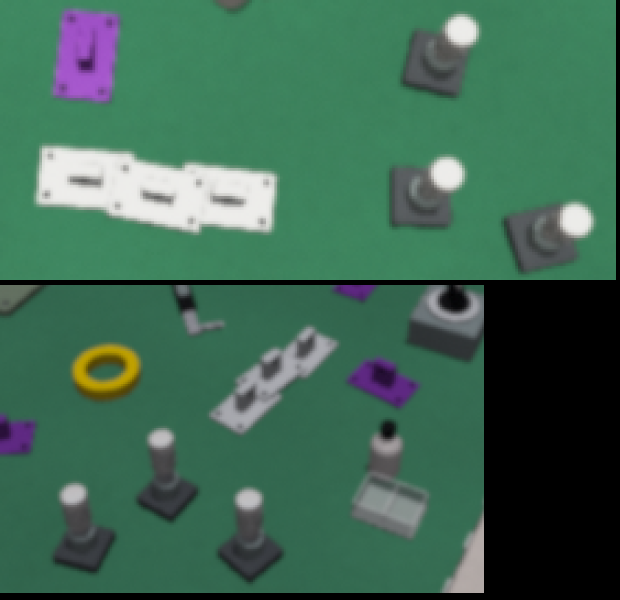

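The crop confirms it: three bare white brackets with the middle one on top. All three stands have their stems showing, to differing degrees. I'll do the caps first: go above the stands with the gripper shutting.

```bash
python3 -m handwheel '0.75 -0.1 0 0 0;0.75 -0.1 0 0 0;0.75 -0.1 0 0 0;0.75 -0.1 0 0 0;0.75 -0.1 0 0 0;0.75 -0.1 -0.2 0 0;0.75 -0.1 -0.2 0 0;0.75 -0.1 0 0 0' 30
cat > c.py <<'E'
from h import *
im,c,st=shot("wrist","w1"); print(st["eef_pos"],st["contact_force"])
for k in("cap1_top",):
    for d in landmark_of("wrist",k): print(k,np.round(d["location"]),round(d["confidence"],2),[ray(c,d["location"],z).round(3) for z in(.08,.1)])
    im,c,st=shot("top")
    for d in landmark_of("top",k)+landmark_of("top","cap2_top"): print(k,np.round(d["location"]),round(d["confidence"],2),[ray(c,d["location"],z).round(3) for z in(.08,.1)])
    im,c,st=shot("scene")
    for d in landmark_of("scene",k): print(k,np.round(d["location"]),round(d["confidence"],2),[ray(c,d["location"],z).round(3) for z in(.08,.1)])
E
python3 c.py
```

```text
t: 1.7
eef_pos: [0.5001, -0.3565, 0.2525]
eef_rot: [0.976, 0.217, 0.001, 0.001]
contact_force: [-0.5, -0.5, 0.5]
gripper_width: -0.0002
grasp_force: 0.0
[ 0.50006284 -0.35653866  0.25254669] [-0.46884087 -0.52203202  0.50231674]
cap1_top [79. 39.] 0.41 [array([ 0.518, -0.119,  0.08 ]), array([ 0.521, -0.132,  0.1  ])]
cap1_top [437. 142.] 0.66 [array([ 0.618, -0.322,  0.08 ]), array([ 0.611, -0.316,  0.1  ])]
cap1_top [363. 159.] 0.52 [array([0.527, 0.229, 0.08 ]), array([0.538, 0.2  , 0.1  ])]
```

View pics/w1.png

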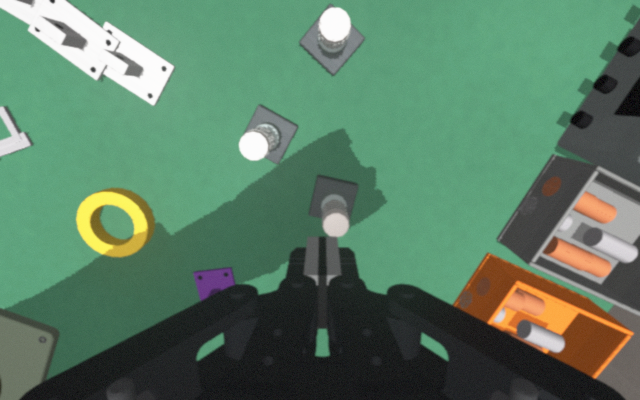

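The wrist view shows three stands, with cap tops at (335,20), (254,146), (337,224), and the brackets at upper left. I compute position from the cap pixel and the foot pixel at z=0.014.

```bash
cat > d.py <<'E'
from h import *
s,c,st=shot("wrist")
for cap,foot in(((335,20),(332,41)),((254,146),(269,134)),((337,224),(333,200))):
    print(ray(c,foot,.014).round(3),[ray(c,cap,z).round(3)[:2] for z in(.08,.09,.1)])
f=ray(c,(337,224),.09); print(togo([f[0],f[1],.12],st))
E
python3 d.py
```

```text
[ 0.614 -0.315  0.014] [array([ 0.621, -0.312]), array([ 0.619, -0.313]), array([ 0.617, -0.313])]
[ 0.499 -0.292  0.014] [array([ 0.493, -0.29 ]), array([ 0.496, -0.291]), array([ 0.498, -0.293])]
[ 0.459 -0.39   0.014] [array([ 0.456, -0.394]), array([ 0.459, -0.391]), array([ 0.463, -0.389])]
[-0.97, 0.28, 2.63]
```

```bash
python3 -m handwheel '-0.3 0.1 0.3 0 0;-0.3 0.1 0.4 0 0;-0.37 0.08 0.5 0 0;0 0 0.5 0 0;0 0 0.5 0 0;0 0 0.4 0 0;0 0 0.1 0 0;0 0 0 0 0' 30
python3 -m handwheel '0 0 0.1 0 0;0 0 0.1 0 0;0 0 0.1 0 0;0 0 0.1 0 0;0 0 0.1 0 0;0 0 0.1 0 0;0 0 0 0 0;0 0 0 0 0'
```

```text
t: 2.9
eef_pos: [0.4601, -0.3909, 0.1163]
eef_rot: [0.976, 0.217, -0.0, -0.0]
contact_force: [0.0, 0.9, -0.2]
gripper_width: -0.0001
grasp_force: 0.0
t: 3.7
eef_pos: [0.4605, -0.3905, 0.0862]
eef_rot: [0.976, 0.217, -0.0, -0.0]
contact_force: [-1.0, 0.1, -0.3]
gripper_width: 0.0
grasp_force: 0.0
```

```bash
python3 -m handwheel '0 0 0.04 0 0;0 0 0.04 0 0;0 0 0.04 0 0;0 0 0 0 0;0 0 0 0 0;0 0 0.02 0 0;0 0 0 0 0;0 0 0 0 0'
python3 - <<'E'
from h import *
shot("wrist","w2")
E
```

```text
t: 4.5
eef_pos: [0.4606, -0.3907, 0.08]
eef_rot: [0.976, 0.217, 0.0, 0.0]
contact_force: [-2.7, 2.8, 12.7]
gripper_width: 0.0002
grasp_force: 6.8
```

View pics/w2.png

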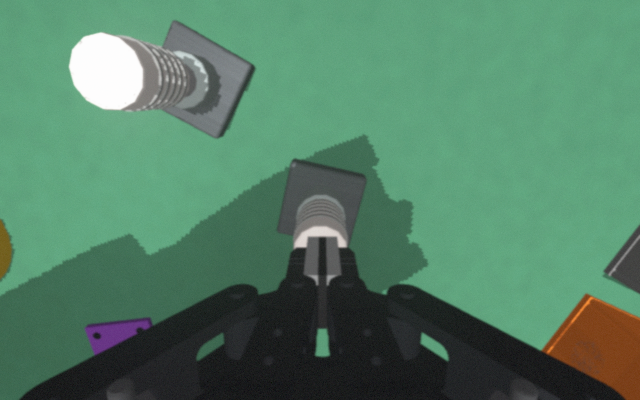

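The fingers sit on the cap centre with 12.7 N at z=0.080, so it is home. Next stand.

```bash
python3 -m handwheel '0 0 -0.4 0 0;0 0 -0.5 0 0;0.5 -0.5 0 0 0;0.5 -0.5 0 0 0;0.5 -0.48 0 0 0;0 0 0.2 0 0;0 0 0.1 0 0;0 0 0.1 0 0' 
python3 -m handwheel '0 0 0.1 0 0;0 0 0.1 0 0;0 0 0.1 0 0;0 0 0.06 0 0;0 0 0 0 0;0 0 0.06 0 0;0 0 0 0 0;0 0 0 0 0'
```

```text
t: 5.35
eef_pos: [0.4966, -0.2926, 0.1038]
eef_rot: [0.976, 0.217, -0.0, 0.0]
contact_force: [0.8, 0.5, 0.1]
gripper_width: 0.0004
grasp_force: 0.0
t: 6.15
eef_pos: [0.4971, -0.2918, 0.0832]
eef_rot: [0.976, 0.217, 0.0, -0.0]
contact_force: [1.0, -0.1, 0.2]
gripper_width: 0.0001
grasp_force: 0.0
```

```bash
python3 -m handwheel '0 0 0.03 0 0;0 0 0.03 0 0;0 0 0.02 0 0;0 0 0 0 0;0 0 0 0 0;0 0 0 0 0;0 0 0 0 0;0 0 0 0 0'
```

```text
t: 6.95
eef_pos: [0.4973, -0.2918, 0.08]
eef_rot: [0.976, 0.217, 0.0, 0.0]
contact_force: [-3.5, 2.0, 15.1]
gripper_width: -0.0001
grasp_force: 7.5
```

```bash
python3 -m handwheel '0 0 -0.4 0 0;0 0 -0.5 0 0;0.5 0.35 0 0 0;0.5 0.35 0 0 0;0.5 0.35 0 0 0;0.46 0.33 0.2 0 0;0 0 0.1 0 0;0 0 0.1 0 0' 
python3 -m handwheel '0 0 0.1 0 0;0 0 0.1 0 0;0 0 0.1 0 0;0 0 0.06 0 0;0 0 0 0 0;0 0 0.06 0 0;0 0 0 0 0;0 0 0 0 0'
python3 -m handwheel '0 0 0.03 0 0;0 0 0.03 0 0;0 0 0.02 0 0;0 0 0 0 0;0 0 0 0 0;0 0 0 0 0;0 0 0 0 0;0 0 0 0 0'
```

```text
t: 7.75
eef_pos: [0.6147, -0.3125, 0.1033]
eef_rot: [0.976, 0.217, -0.0, -0.0]
contact_force: [0.3, -0.2, 0.3]
gripper_width: -0.0003
grasp_force: 0.0
t: 8.55
eef_pos: [0.6151, -0.3127, 0.0832]
eef_rot: [0.976, 0.217, 0.0, -0.0]
contact_force: [-0.1, -0.2, -0.9]
gripper_width: 0.0003
grasp_force: 0.0
t: 9.35
eef_pos: [0.6153, -0.3128, 0.08]
eef_rot: [0.976, 0.217, 0.0, 0.0]
contact_force: [-3.9, 0.3, 11.9]
gripper_width: -0.0003
grasp_force: 6.0
```

All caps home. Now rise and go above the bracket pile.

```bash
python3 -m handwheel '0 0 -0.5 0 0;0 0 -0.8 0 0;0 -0.9 -0.5 0 0.6;0 -0.9 -0.5 0 0.6;0 -0.9 -0.5 0 0.6;0 -0.9 -0.4 0 0.6;0 -0.9 0 0 0.6;0 -0.9 0 0 0.6' 
python3 - <<'E'
from h import *
im,c,st=shot("wrist","w3"); print(st["eef_pos"])
for k in("plate_c",):
    for d in landmark_of("wrist",k): print(k,np.round(d["location"]),round(d["confidence"],2),ray(c,d["location"],.005).round(3))
E
```

```text
t: 10.15
eef_pos: [0.5014, -0.0702, 0.2377]
eef_rot: [0.976, 0.217, 0.001, 0.0]
contact_force: [1.4, 1.0, 0.2]
gripper_width: 0.0515
grasp_force: 0.0
[ 0.50144169 -0.0701966   0.23773331]
plate_c [ 15. 206.] 0.98 [0.302 0.232 0.005]
plate_c [116.  44.] 0.91 [0.521 0.172 0.005]
plate_c [276. 113.] 0.83 [ 0.527 -0.002  0.005]
plate_c [322. 155.] 0.83 [ 0.507 -0.067  0.005]
plate_c [366. 175.] 0.67 [ 0.507 -0.122  0.005]
plate_c [320.  16.] 0.64 [ 0.634 -0.006  0.005]
```

View pics/w3.png

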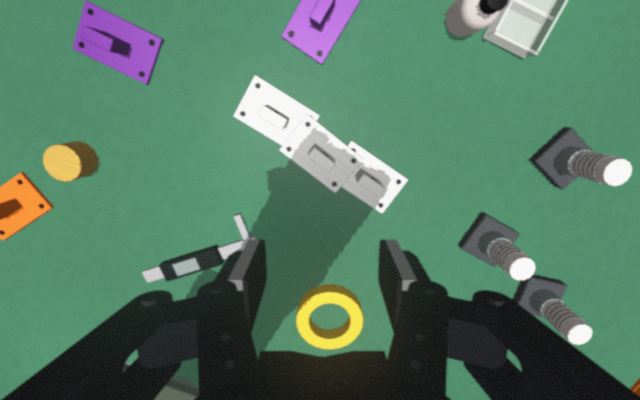

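The pile is clear: plate_c's lug is at (322,155), the others at (276,113) and (368,178). I align the jaws across the lugs and descend for a close look.

```bash
python3 -m handwheel '0 0 0 -1 0.6;0 0 0 -1 0.6;0 0 0 -1 0.6;0 0 0 -1 0.6;0 0 0 -1 0.6;0 0 0 -1 0.6;0 0 0.2 -1 0.6;0 0 0.2 -1 0.6' 
python3 -m handwheel '0 0 0.2 -1 0.6;0 0 0.2 -0.6 0.6;0 0 0.2 0 0.6;0 0 0.2 0 0.6;0 0 0.2 0 0.6;0 0 0 0 0.6;0 0 0 0 0.6;0 0 0 0 0.6' 
cat > e.py <<'E'
from h import *
import sys
im,c,st=shot("wrist",sys.argv[1]); print(st["eef_pos"],st["joint_positions"].round(2))
hw=(np.array([0,0])) 
for d in outline_of("wrist","plate_c"):
    m=d["mask"].astype(np.uint8); cs=max(cv2.findContours(m,0,1)[0],key=cv2.contourArea)
    z=.005
    w=np.array([ray(c,p[0],z)[:2] for p in cs],np.float32); r=cv2.minAreaRect(w*1000)
    print("mask",np.round(d["location"]),round(d["confidence"],2),np.round(r[0],1),np.round(r[1],1),round(r[2],1))
for d in landmark_of("wrist","plate_c"): print(np.round(d["location"]),round(d["confidence"],2),[ray(c,d["location"],z).round(3)[:2] for z in (0,.005)])
E
python3 e.py w4
```

```text
t: 11.05
eef_pos: [0.5025, -0.0719, 0.217]
eef_rot: [0.813, 0.582, 0.0, 0.0]
contact_force: [-0.1, -0.5, 0.1]
gripper_width: 0.0514
grasp_force: 0.0
t: 11.85
eef_pos: [0.5025, -0.0717, 0.1675]
eef_rot: [0.766, 0.643, 0.0, 0.0]
contact_force: [-0.3, -0.1, 0.8]
gripper_width: 0.0512
grasp_force: 0.0
[ 0.50246196 -0.07167185  0.16750168] [ 0.18  0.7  -0.19  1.81  0.2   0.65 -0.3 ]
mask [331. 234.] 0.74 [ 504.2 -124.3] [79.6 49.6] 80.9
mask [177. 394.] 0.69 [ 295.1 -295.4] [42.2 37. ] 41.7
mask [333.  84.] 0.67 [524.5  -3.2] [79.3 50. ] 83.6
mask [459.  75.] 0.67 [634.6  -7.2] [50.6 81.3] 82.3
mask [329. 170.] 0.59 [507.6 -66.9] [82.2 51.3] 76.7
[332.  94.] 0.89 [array([ 0.522, -0.002]), array([ 0.522, -0.002])]
[334. 226.] 0.74 [array([ 0.505, -0.125]), array([ 0.505, -0.123])]
[458.  78.] 0.67 [array([ 0.632, -0.008]), array([ 0.63 , -0.007])]
[326. 168.] 0.56 [array([ 0.506, -0.067]), array([ 0.506, -0.066])]
```

View pics/w4.png

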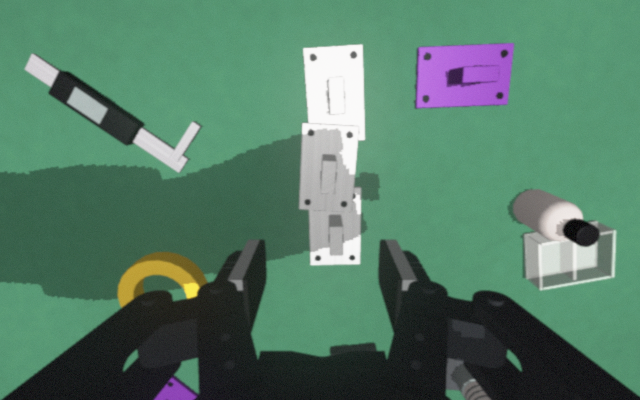

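Brackets measured at about 80x50 each: c at (0.507,-0.067) yaw 76.7°, the ends at (0.504,-0.124) yaw 81° and (0.5245,-0.003) yaw 83.6°. Grasp c.

```bash
python3 -m handwheel '0.12 0.06 0.3 0.6 0.5;0 0 0.5 0 0.5;0 0 0.5 0 0.5;0 0 0.5 0 0.5;0 0 0.5 0 0.5;0 0 0.4 0 0.5;0 0 0.25 0 0.5;0 0 0 0 0.5' 40
python3 -m handwheel '0 0 0 0 0;0 0 0 0 0;0 0 0 0 0;0 0 0 0 0;0 0 0 0 0;0 0 0 0 0;0 0 0 0 0;0 0 0 0 0' 40
```

```text
t: 12.8
eef_pos: [0.5058, -0.0662, 0.0187]
eef_rot: [0.784, 0.62, -0.001, -0.001]
contact_force: [-0.6, 0.5, -0.3]
gripper_width: 0.043
grasp_force: 0.0
t: 13.6
eef_pos: [0.5068, -0.0664, 0.0207]
eef_rot: [0.785, 0.62, 0.001, 0.0]
contact_force: [-0.1, 1.0, 6.2]
gripper_width: 0.0113
grasp_force: 39.5
```

```bash
python3 -m handwheel '0 0 -0.1 0 0;0 0 -0.1 0 0;0 0 -0.2 0 0;0 0 -0.4 0 0;0 0 -0.6 0 0;0 0 -0.6 0 0;0 0 -0.6 0 0;0 0 0 0 0' 70
cat > f.py <<'E'
from h import *
im,c,st=shot("top"); print(st["eef_pos"],st["gripper_width"],st["joint_positions"].round(2))
for d in outline_of("top","tray")[:1]:
    cs=max(cv2.findContours(d["mask"].astype(np.uint8),0,1)[0],key=cv2.contourArea)
    r=cv2.minAreaRect(np.array([ray(c,p[0],.012)[:2] for p in cs],np.float32)*1000); print("tray",np.round(r[0]),np.round(r[1]),r[2],d["confidence"])
for d in outline_of("top","plate_c"):
    cs=max(cv2.findContours(d["mask"].astype(np.uint8),0,1)[0],key=cv2.contourArea)
    r=cv2.minAreaRect(np.array([ray(c,p[0],.005)[:2] for p in cs],np.float32)*1000); print("plate",np.round(r[0]),np.round(r[1]),round(r[2],1),round(d["confidence"],2))
E
python3 f.py
```

```text
t: 14.4
eef_pos: [0.5074, -0.0665, 0.1535]
eef_rot: [0.785, 0.62, 0.002, 0.002]
contact_force: [1.0, 0.5, -1.8]
gripper_width: 0.0101
grasp_force: 68.4
[ 0.50744024 -0.06649082  0.15350658] 0.010093423034074003 [ 0.16  0.73 -0.17  1.81  0.19  0.61 -0.36]
tray [485. 355.] [215. 115.] 3.3054263591766357 0.73
plate [519. 171.] [80. 49.] 88.4 0.9
plate [294. 235.] [52. 82.] 56.0 0.86
```

```bash
python3 -m handwheel '0.3 -0.05 0 0 0;0.6 -0.1 0 0 0;0.7 -0.1 0 0 0;0.7 -0.1 0 0 0;0.7 -0.1 0 0 0;0.7 -0.1 0 0 0;0.7 -0.1 0 0 0;0.7 -0.1 0 0 0'
python3 -m handwheel '0.7 -0.1 0 0 0;0.7 -0.05 0 0 0;0.5 0 0 0 0;0.3 0 0 0 0;0 0 0 -1 0;0 0 0 -1 0;0 0 0 -0.9 0;0 0 0 0 0'
cat > g.py <<'E'
from h import *
import sys
im,c,st=shot("wrist",sys.argv[1] if len(sys.argv)>1 else None); print(st["eef_pos"],st["gripper_width"],st["joint_positions"].round(2),st["eef_rot"].round(3))
for nm in("wrist","top","scene"):
  if nm!="wrist": im,c,_=shot(nm)
  for d in outline_of(nm,"tray")[:1]:
    cs=max(cv2.findContours(d["mask"].astype(np.uint8),0,1)[0],key=cv2.contourArea)
    r=cv2.minAreaRect(np.array([ray(c,p[0],.012)[:2] for p in cs],np.float32)*1000); print(nm,np.round(r[0]),np.round(r[1]),round(r[2],1),round(d["confidence"],2))
E
python3 g.py w5
```

```text
t: 15.35
eef_pos: [0.5281, 0.1919, 0.1487]
eef_rot: [0.784, 0.62, -0.001, -0.0]
contact_force: [0.3, -1.1, -0.5]
gripper_width: 0.0107
grasp_force: 68.4
t: 16.15
eef_pos: [0.5464, 0.2989, 0.1485]
eef_rot: [0.686, 0.728, -0.001, -0.0]
contact_force: [-0.4, 0.0, -0.6]
gripper_width: 0.0107
grasp_force: 68.3
[0.54638705 0.29891281 0.14854323] 0.010703286609335639 [-0.48  0.88 -0.16  1.39  0.16  0.88 -0.63] [ 0.686  0.728 -0.001 -0.   ]
wrist [488. 359.] [213. 112.] 3.9 0.88
top [498. 329.] [104.  60.] 4.4 0.75
scene [491. 353.] [221. 134.] 3.5 0.65
```

View pics/w5.png

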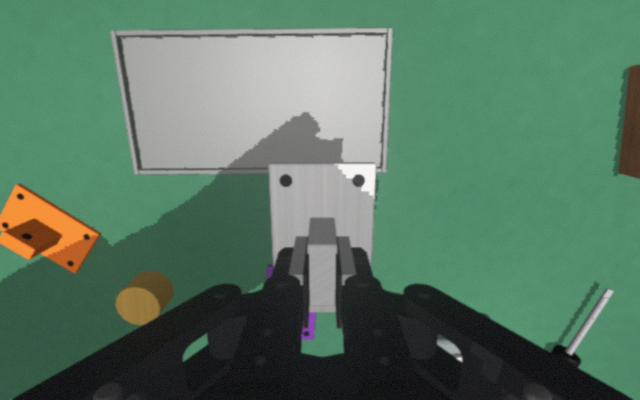

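The plate is held level at (320,230) and the tray is clear at (255,100). Move over its right-hand slot and lower.

```bash
python3 -m handwheel '0.4 0.1 0 0 0;0.4 0.1 0 0 0;0.47 0.03 0 0 0;0 0 0.4 0 0;0 0 0.5 0 0;0 0 0.5 0 0;0 0 0.4 0 0;0 0 0.3 0 0'
python3 -m handwheel '0 0 0.2 0 0;0 0 0.1 0 0;0 0 0.08 0 0;0 0 0 0 0;0 0 0 0 0;0 0 0 0 0;0 0 0 0 0;0 0 0 0 0'
```

```text
t: 17.25
eef_pos: [0.5543, 0.3631, 0.0433]
eef_rot: [0.687, 0.727, -0.0, -0.0]
contact_force: [0.9, -0.2, -2.1]
gripper_width: 0.0105
grasp_force: 68.5
t: 18.05
eef_pos: [0.5547, 0.3634, 0.0259]
eef_rot: [0.687, 0.727, 0.0, -0.0]
contact_force: [-0.7, -0.2, -1.2]
gripper_width: 0.0109
grasp_force: 68.5
```

```bash
python3 -m handwheel '0 0 0.05 0 0;0 0 0.05 0 0;0 0 0.03 0 0;0 0 0 0 0;0 0 0 0 0;0 0 0 0 0;0 0 0 0 0;0 0 0 0 0'
```

```text
t: 18.85
eef_pos: [0.5546, 0.3633, 0.0198]
eef_rot: [0.687, 0.727, -0.0, -0.0]
contact_force: [-5.1, -3.3, 13.3]
gripper_width: 0.0106
grasp_force: 70.5
```

Seated (13 N). Release with a small opening and rise.

```bash
python3 -m handwheel '0 0 -0.02 0 0;0 0 0 0 0.35;0 0 0 0 0.35;0 0 0 0 0.35;0 0 -0.2 0 0.35;0 0 -0.4 0 0.35;0 0 -0.6 0 0.35;0 0 -0.6 0 0.35' 40
python3 -m handwheel '0 0 -0.4 0 0.4;-0.6 0 0 0 0.4;-0.6 0 0 0 0.4;-0.6 0 0 0 0.5;-0.6 0 0 0 0.5;-0.6 0 0 0 0.5;-0.6 0 0 0 0.5;-0.6 0 0 0 0.5'
cat > k.py <<'E'
from h import *
import sys
im,c,st=shot("wrist",sys.argv[1] if len(sys.argv)>1 else None); print(st["eef_pos"],st["joint_positions"].round(2),st["eef_rot"].round(3))
for nm in("wrist","top"):
  if nm!="wrist": im,c,_=shot(nm)
  for k,z in(("tray",.012),("plate_c",.005)):
   for d in outline_of(nm,k)[:6]:
    m=d["mask"].astype(np.uint8)
    cs=max(cv2.findContours(m,0,1)[0],key=cv2.contourArea); col=im[d["mask"]].mean(0)
    r=cv2.minAreaRect(np.array([ray(c,p[0],z)[:2] for p in cs],np.float32)*1000)
    a=r[2] if r[1][0]>r[1][1] else r[2]+90
    print(nm,k,np.round(d["location"]),np.round(r[0]),np.round(r[1]),"long-axis",round(a,1),round(d["confidence"],2),"bgr",col.round())
E
python3 k.py w6
```

```text
t: 19.65
eef_pos: [0.5546, 0.3632, 0.1118]
eef_rot: [0.687, 0.727, 0.0, -0.0]
contact_force: [-0.7, -0.2, 0.0]
gripper_width: 0.0296
grasp_force: 0.0
t: 20.45
eef_pos: [0.5667, 0.1525, 0.131]
eef_rot: [0.687, 0.727, 0.0, 0.0]
contact_force: [1.1, -0.4, -0.2]
gripper_width: 0.0428
grasp_force: 0.0
[0.56667416 0.15246984 0.13096802] [-0.22  0.85 -0.19  1.55  0.21  0.75 -0.44] [0.687 0.727 0.    0.   ]
wrist plate_c [280. 326.] [534.  12.] [53. 33.] long-axis 82.9 0.81 bgr [218. 219. 219.]
wrist plate_c [266. 154.] [522. 173.] [80. 50.] long-axis 89.3 0.75 bgr [170.  88. 141.]
wrist plate_c [360. 339.] [613.   7.] [36. 37.] long-axis 178.1 0.74 bgr [180.  83. 142.]
wrist plate_c [10. 70.] [331. 220.] [55. 23.] long-axis 78.4 0.61 bgr [ 60. 147. 226.]
top plate_c [300. 194.] [521.  -6.] [83. 53.] long-axis 85.8 0.79 bgr [217. 221. 219.]
top plate_c [301. 148.] [634.  -8.] [50. 83.] long-axis 172.2 0.67 bgr [188.  85. 152.]
top plate_c [351. 200.] [ 501. -127.] [82. 53.] long-axis 81.1 0.63 bgr [217. 221. 219.]
top plate_c [436. 296.] [ 272. -311.] [81. 51.] long-axis 31.9 0.6 bgr [190.  85. 154.]
```

View pics/w6.png

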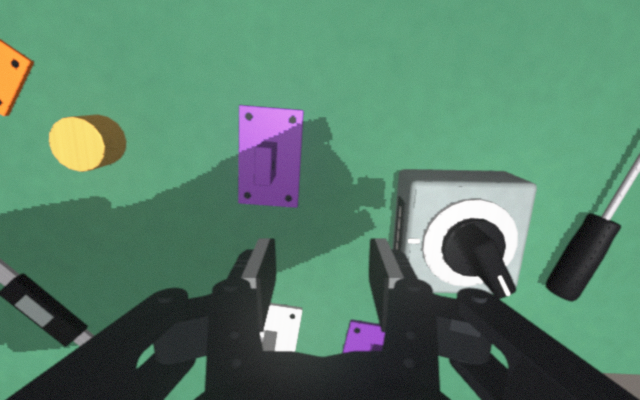

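View: counter with its knob at (475,245), white housing mark at (412,241), white bar end at (505,288). The next bracket is at (283,325). Go to it and grasp.

```bash
python3 -m handwheel '-0.5 -0.2 0 0 0.5;-0.5 -0.2 0 0 0.5;-0.5 -0.2 0 0 0.5;-0.5 -0.2 0 0 0.5;-0.5 -0.2 0 0 0.5;-0.55 -0.04 0 0 0.5;0 0 0 0.9 0.5;0 0 0 0.8 0.5' 40
python3 - <<'E'
from h import *
print(togo([.5235,-.003,.015],yaw=np.radians(83.5-90)))
E
```

```text
t: 21.55
eef_pos: [0.5235, -0.0014, 0.1303]
eef_rot: [0.747, 0.665, 0.0, -0.0]
contact_force: [-1.1, 0.1, 0.1]
gripper_width: 0.0432
grasp_force: 0.0
[-0.03, 0.0, 2.31, -0.03]
```

```bash
python3 -m handwheel '0 0 0.3 0 0.5;0 0 0.5 0 0.5;0 0 0.5 0 0.5;0 0 0.5 0 0.5;0 0 0.3 0 0.5;0 0 0.2 0 0.5;0 0 0 0 0.5;0 0 0 0 0' 40
python3 -m handwheel '0 0 0 0 0;0 0 0 0 0;0 0 0 0 0;0 0 0 0 0;0 0 -0.1 0 0;0 0 -0.2 0 0;0 0 -0.4 0 0;0 0 -0.6 0 0' 70
python3 -m handwheel '0 0 -0.7 0 0;0 0 -0.7 0 0;0.2 0 0 0 0;0.4 0 0 0 0;0.6 0 0 0 0;0.6 0 0 0 0;0.6 0 0 0 0;0.6 0 0 0 0'
python3 -m handwheel '0.6 0 0 0 0;0.6 0 0 0 0;0.6 0 0 0 0;0.5 0 0 -0.3 0;0.3 0 0 -0.8 0;0 0 0 -0.6 0;0 0 0 0 0;0 0 0 0 0'
python3 g.py w7
```

```text
t: 22.35
eef_pos: [0.5237, -0.0012, 0.0157]
eef_rot: [0.746, 0.666, 0.0, 0.0]
contact_force: [0.3, 0.3, -0.1]
gripper_width: 0.0293
grasp_force: 0.0
t: 23.15
eef_pos: [0.5228, -0.0016, 0.0809]
eef_rot: [0.746, 0.666, -0.001, -0.0]
contact_force: [0.9, -0.9, -0.8]
gripper_width: 0.0106
grasp_force: 68.3
t: 23.95
eef_pos: [0.54, 0.1489, 0.1504]
eef_rot: [0.746, 0.666, -0.0, -0.0]
contact_force: [0.3, -0.3, -1.2]
gripper_width: 0.0103
grasp_force: 68.5
t: 24.75
eef_pos: [0.5544, 0.2764, 0.1503]
eef_rot: [0.687, 0.726, -0.0, -0.0]
contact_force: [-0.3, 0.1, -0.6]
gripper_width: 0.0107
grasp_force: 68.5
[0.55439536 0.27635087 0.1502551 ] 0.010724635706750394 [-0.44  0.87 -0.17  1.41  0.17  0.88 -0.6 ] [ 0.687  0.726 -0.    -0.   ]
wrist [488. 357.] [214. 109.] 3.1 0.75
top [538. 311.] [40. 17.] 2.1 0.59
scene [491. 354.] [218. 129.] 3.1 0.78
```

View pics/w7.png

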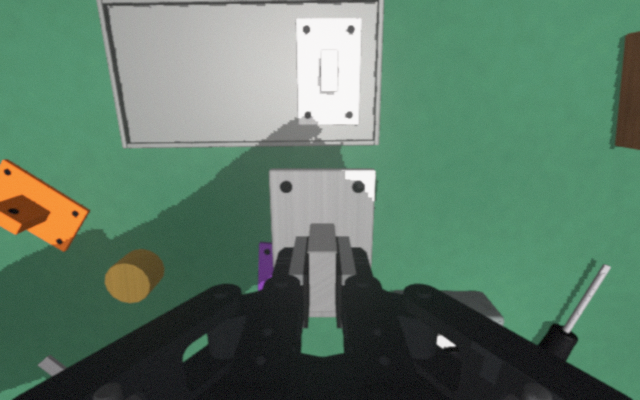

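Plate laid neatly at (329,70) in the tray. Place the second in the middle slot.

```bash
python3 -m handwheel '0.4 -0.3 0 0 0;0.5 -0.4 0 0 0;0.5 -0.4 0 0 0;0.32 -0.13 0.2 0 0;0 0 0.5 0 0;0 0 0.5 0 0;0 0 0.5 0 0;0 0 0.4 0 0'
python3 -m handwheel '0 0 0.2 0 0;0 0 0.1 0 0;0 0 0.05 0 0;0 0 0.05 0 0;0 0 0.05 0 0;0 0 0 0 0;0 0 0 0 0;0 0 0 0 0'
```

```text
t: 25.85
eef_pos: [0.488, 0.3588, 0.0439]
eef_rot: [0.687, 0.727, -0.0, -0.0]
contact_force: [-0.4, -0.4, -1.1]
gripper_width: 0.0106
grasp_force: 68.5
t: 26.65
eef_pos: [0.4883, 0.3591, 0.0229]
eef_rot: [0.687, 0.727, 0.0, -0.0]
contact_force: [-0.3, -0.1, -1.2]
gripper_width: 0.0104
grasp_force: 68.5
```

```bash
python3 -m handwheel '0 0 0.03 0 0;0 0 0.03 0 0;0 0 0.02 0 0;0 0 0 0 0;0 0 0 0 0;0 0 0 0 0;0 0 0 0 0;0 0 0 0 0'
```

```text
t: 27.45
eef_pos: [0.4883, 0.3591, 0.0201]
eef_rot: [0.687, 0.727, 0.0, 0.0]
contact_force: [-6.5, -5.1, 30.4]
gripper_width: 0.0107
grasp_force: 72.8
```

```bash
python3 -m handwheel '0 0 -0.03 0 0;0 0 0 0 0.35;0 0 0 0 0.35;0 0 0 0 0.35;0 0 -0.2 0 0.35;0 0 -0.4 0 0.35;0 0 -0.6 0 0.35;0 0 -0.7 0 0.35' 40
python3 -m handwheel '-0.4 0 -0.4 0 0.4;-0.7 0 0 0 0.5;-0.7 0 0 0 0.5;-0.7 0 0 0 0.5;-0.7 0 0 0 0.5;-0.7 0 0 0 0.5;-0.7 0 0 0 0.5;-0.7 0 0 0 0.5'
python3 -m handwheel '-0.7 0 0 0.2 0.5;-0.7 0 0 0.3 0.5;-0.7 0 0 0.4 0.5;-0.7 0 0 0.4 0.5;-0.6 0 0 0.4 0.5;-0.4 0 0 0.4 0.5;-0.2 0 0 0 0.5;0 0 0 0 0.5'
python3 k.py | grep -v '\[ *[5-9].\..*1[78].\. *8' ; python3 - <<'E'
from h import *
print(togo([.504,-.124,.016],yaw=np.radians(81-90)))
E
```

```text
t: 28.25
eef_pos: [0.4878, 0.3588, 0.1164]
eef_rot: [0.687, 0.727, -0.0, -0.0]
contact_force: [1.0, 0.2, 0.7]
gripper_width: 0.03
grasp_force: 0.0
t: 29.05
eef_pos: [0.5033, 0.093, 0.1358]
eef_rot: [0.687, 0.727, 0.0, 0.0]
contact_force: [0.2, 0.5, -0.1]
gripper_width: 0.043
grasp_force: 0.0
t: 29.85
eef_pos: [0.4996, -0.1059, 0.1355]
eef_rot: [0.759, 0.651, 0.0, 0.0]
contact_force: [-0.6, -0.6, 0.2]
gripper_width: 0.0425
grasp_force: 0.0
[ 0.49957462 -0.10586354  0.13549574] [ 0.25  0.76 -0.19  1.83  0.25  0.58 -0.25] [0.759 0.651 0.    0.   ]
wrist tray [589. 246.] [ 720. -191.] [81. 64.] long-axis 1.3 0.6 bgr [176. 184. 176.]
wrist plate_c [478.  31.] [634. -11.] [44. 81.] long-axis 171.2 0.85 bgr [193.  89. 157.]
wrist plate_c [332. 200.] [ 504. -124.] [79. 50.] long-axis 81.2 0.64 bgr [180. 181. 181.]
top tray [152. 228.] [485. 355.] [221. 119.] long-axis 3.3 0.56 bgr [150. 156. 151.]
top plate_c [194. 293.] [294. 235.] [50. 79.] long-axis 147.3 0.94 bgr [ 14. 159. 227.]
top plate_c [224. 195.] [519. 172.] [82. 49.] long-axis 88.4 0.9 bgr [193.  89. 157.]
top plate_c [150. 216.] [485. 356.] [51. 79.] long-axis 92.9 0.84 bgr [217. 219. 219.]
top plate_c [153. 185.] [551. 363.] [50. 82.] long-axis 93.1 0.56 bgr [215. 217. 218.]
[-0.38, 0.14, 2.38, 0.06]
```

The last bracket is confirmed at (0.504,-0.124), yaw 81°. Grasp and carry.

```bash
python3 -m handwheel '-0.38 0.14 0.2 0 0.5;0 0 0.5 0 0.5;0 0 0.5 0 0.5;0 0 0.5 0 0.5;0 0 0.4 0 0.5;0 0 0.28 0 0.5;0 0 0 0 0.5;0 0 0 0 0' 40
python3 -m handwheel '0 0 0 0 0;0 0 0 0 0;0 0 0 0 0;0 0 0 0 0;0 0 -0.1 0 0;0 0 -0.2 0 0;0 0 -0.4 0 0;0 0 -0.6 0 0' 70
python3 -m handwheel '0 0 -0.7 0 0;0 0 -0.7 0 0;0.2 0 0 0 0;0.4 0 0 0 0;0.6 0 0 0 0;0.6 0 0 0 0;0.6 0 0 0 0;0.6 0 0 0 0'
python3 -m handwheel '0.6 0 0 0 0;0.6 0 0 -0.4 0;0.6 0 0 -0.4 0;0.6 0 0 -0.4 0;0.6 0 0 -0.4 0;0.6 0 0 -0.4 0;0.6 0 0 0 0;0.4 0 0 0 0'
python3 -m handwheel '0.4 0 0 0 0;0.3 0 0 0 0;0 0 0 0 0;0 0 0 0 0;0 0 0 0 0;0 0 0 0 0;0 0 0 0 0;0 0 0 0 0'
python3 g.py;python3 - <<'E'
from h import *
print(togo([.422,.355,.15],yaw=np.radians(3.3)))
E
```

```text
t: 30.95
eef_pos: [0.5039, -0.1248, 0.0167]
eef_rot: [0.759, 0.651, 0.0, 0.0]
contact_force: [0.3, 0.3, 0.2]
gripper_width: 0.0294
grasp_force: 0.0
t: 31.75
eef_pos: [0.5032, -0.1249, 0.082]
eef_rot: [0.759, 0.651, -0.0, -0.001]
contact_force: [0.2, -1.0, -0.4]
gripper_width: 0.0107
grasp_force: 68.3
t: 32.55
eef_pos: [0.5264, 0.0247, 0.1516]
eef_rot: [0.759, 0.651, 0.0, -0.0]
contact_force: [0.4, 0.4, -1.0]
gripper_width: 0.0106
grasp_force: 68.5
t: 33.35
eef_pos: [0.5389, 0.2546, 0.1515]
eef_rot: [0.69, 0.724, 0.0, -0.0]
contact_force: [-0.3, 0.6, -1.3]
gripper_width: 0.0106
grasp_force: 68.4
t: 34.15
eef_pos: [0.5381, 0.2869, 0.1512]
eef_rot: [0.69, 0.723, -0.0, -0.0]
contact_force: [0.8, -0.1, -1.2]
gripper_width: 0.0101
grasp_force: 68.4
[0.53814684 0.286937   0.15120998] 0.01014753857966208 [-0.45  0.86 -0.19  1.44  0.19  0.86 -0.65] [ 0.69   0.723 -0.    -0.   ]
wrist [488. 359.] [214. 113.] 3.5 0.61
top [505. 315.] [67. 32.] 5.2 0.46
scene [492. 353.] [218. 129.] 3.4 0.8
[1.46, -2.26, 0.02, -0.11]
```

```bash
python3 -m handwheel '0.3 -0.45 0 -0.1 0;0.4 -0.5 0 0 0;0.4 -0.6 0 0 0;0.36 -0.5 0 0 0;0 -0.2 0.1 0 0;0 0 0.4 0 0;0 0 0.5 0 0;0 0 0.5 0 0'
python3 -m handwheel '0 0 0.5 0 0;0 0 0.2 0 0;0 0 0.1 0 0;0 0 0.05 0 0;0 0 0.05 0 0;0 0 0.05 0 0;0 0 0 0 0;0 0 0 0 0'
```

```text
t: 35.25
eef_pos: [0.4218, 0.3541, 0.0756]
eef_rot: [0.687, 0.727, 0.0, -0.0]
contact_force: [0.7, -0.7, -0.8]
gripper_width: 0.0108
grasp_force: 68.5
t: 36.05
eef_pos: [0.4218, 0.354, 0.029]
eef_rot: [0.687, 0.727, 0.0, -0.0]
contact_force: [0.1, -0.4, -1.3]
gripper_width: 0.0103
grasp_force: 68.5
```

```bash
python3 -m handwheel '0 0 0.06 0 0;0 0 0.05 0 0;0 0 0.03 0 0;0 0 0.03 0 0;0 0 0 0 0;0 0 0 0 0;0 0 0 0 0;0 0 0 0 0'
```

```text
t: 36.85
eef_pos: [0.4217, 0.3539, 0.0212]
eef_rot: [0.687, 0.727, 0.0, 0.0]
contact_force: [-7.2, -4.8, 27.6]
gripper_width: 0.0103
grasp_force: 72.5
```

```bash
python3 -m handwheel '0 0 -0.03 0 0;0 0 0 0 0.35;0 0 0 0 0.35;0 0 0 0 0.35;0 0 -0.2 0 0.35;0 0 -0.4 0 0.35;0 0 -0.6 0 0.35;0 0 -0.7 0 0.35' 40
python3 -m handwheel '-0.4 0.2 -0.6 0 0.4;-0.5 0.6 -0.6 0 0.5;-0.5 0.6 -0.6 0 0.5;-0.6 0.6 0 0 0.5;-0.6 0.6 0 0 0.5;-0.6 0.6 0 0 0.5;-0.6 0.6 0 0 0.5;-0.6 0.6 0 0 0.5'
python3 -m handwheel '-0.5 0.5 0 0 0.5;-0.5 0.5 0 0 0.5;-0.5 0.5 0 0 0.5;-0.3 0.2 0 0 0.5;0 0 0 0 0.5;0 0 0 0 0.5;0 0 0 0 0.5;0 0 0 0 0.5'
cat > m.py <<'E'
from h import *
st=telemetry.state(); im,c,st=shot("wrist"); t,ct,_=shot("top"); s,cs,_=shot("scene")
cv2.imwrite("pics/m1.png",np.vstack([cv2.resize(im,(480,300)),np.hstack([cv2.resize(t[130:230,400:490],(270,300)),cv2.resize(s[240:330,205:330],(415,300))])[:, :480] if 0 else np.zeros((0,480,3),np.uint8)]))
b=np.hstack([cv2.resize(t[155:275,110:185],(188,300)),cv2.resize(s[245:325,205:325],(450,300),interpolation=3)])
o=np.zeros((600,640,3),np.uint8); o[:300,:480]=cv2.resize(im,(480,300)); o[300:,:638]=b; cv2.imwrite("pics/m1.png",o)
print(st["joint_positions"].round(2))
shot("wrist")
for d in landmark_of("wrist","reset_grip"): print(np.round(d["location"]),round(d["confidence"],2),ray(c,d["location"],.082).round(4))
E
python3 m.py
```

```text
t: 37.65
eef_pos: [0.4214, 0.3536, 0.1179]
eef_rot: [0.687, 0.727, -0.001, -0.0]
contact_force: [0.7, 0.2, 0.0]
gripper_width: 0.0298
grasp_force: 0.0
t: 38.45
eef_pos: [0.6549, 0.1453, 0.2076]
eef_rot: [0.687, 0.727, 0.0, -0.0]
contact_force: [0.9, 1.3, -0.3]
gripper_width: 0.0425
grasp_force: 0.0
t: 39.25
eef_pos: [0.7436, 0.0626, 0.2073]
eef_rot: [0.686, 0.727, 0.0, -0.0]
contact_force: [-0.9, 0.0, -0.1]
gripper_width: 0.0429
grasp_force: 0.0
[-0.07  1.08 -0.23  0.64  0.2   1.44 -0.15]
[238.  96.] 0.76 [0.6751 0.129  0.082 ]
```

View pics/m1.png

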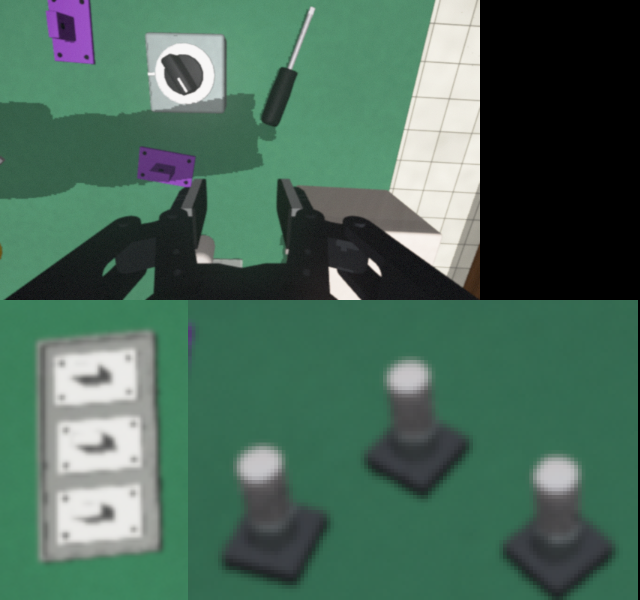

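The tray holds three plates laid neatly, and all caps are down. Knob axis is about (0.675,0.129), with its white end pointing away from the mark (θ≈225°). A single grasp at tool yaw ≈ -42° fits the wrist range. Go above, turn, and look close.

```bash
python3 -m handwheel '0.2 -0.2 0 0 0.5;0.4 -0.4 0 0 0.5;0.4 -0.4 0 0 0.5;0.4 -0.3 0 0 0.5;0 0 0 1 0.5;0 0 0 1 0.5;0 0 0 1 0.5;0 0 0 1 0.5'
python3 -m handwheel '0 0 0 1 0.5;0 0 0 1 0.5;0 0 0 1 0.5;0 0 0 1 0.5;0 0 0 1 0.5;0 0 0 1 0.5;0 0 0 1 0.5;0 0 0 1 0.5'
python3 -m handwheel '0 0 0 1 0.5;0 0 0 1 0.5;0 0 0 1 0.5;0 0 0 1 0.5;0 0 0 1 0.5;0 0 0 1 0.5;0 0 0 1 0.5;0 0 0 1 0.5'
python3 -m handwheel '0 0 0 1 0.5;0 0 0 1 0.5;0 0 0 1 0.5;0 0 0 0.6 0.5;0 0 0 0 0.5;0 0 0 0 0.5;0 0 0 0 0.5;0 0 0 0 0.5'
cat > n.py <<'E'
from h import *
import sys
im,c,st=shot("wrist",sys.argv[1]); print(st["joint_positions"].round(2),"yaw x",np.degrees(R.from_quat(st["eef_rot"]).as_matrix()[:2,0]@[1,1j]) if 0 else np.degrees(np.angle(R.from_quat(st["eef_rot"]).as_matrix()[:2,0]@[1,1j])).round(1))
for d in landmark_of("wrist","reset_grip"): print(np.round(d["location"]),round(d["confidence"],2),ray(c,d["location"],.082).round(4))
print("proj of (.675,.129,.082)",proj(c,[.675,.129,.082]))
E
python3 n.py w8
```

```text
t: 40.3
eef_pos: [0.675, 0.128, 0.2068]
eef_rot: [0.819, 0.574, 0.0, -0.0]
contact_force: [-0.3, -0.4, -0.1]
gripper_width: 0.043
grasp_force: 0.0
t: 41.1
eef_pos: [0.675, 0.1281, 0.2068]
eef_rot: [0.978, 0.21, 0.0, -0.0]
contact_force: [1.1, 0.0, 0.3]
gripper_width: 0.043
grasp_force: 0.0
t: 41.9
eef_pos: [0.675, 0.1281, 0.2068]
eef_rot: [0.982, -0.187, 0.0, -0.0]
contact_force: [0.1, 0.2, -0.0]
gripper_width: 0.043
grasp_force: 0.0
t: 42.7
eef_pos: [0.675, 0.128, 0.2067]
eef_rot: [0.934, -0.358, -0.0, -0.0]
contact_force: [-0.9, 0.3, 0.4]
gripper_width: 0.0424
grasp_force: 0.0
[-0.36  0.96  0.37  1.03 -0.32  1.2  -2.33] yaw x -41.9
[323. 183.] 0.97 [0.6751 0.1255 0.082 ]
proj of (.675,.129,.082) [320.2793101  185.69490655]
```

View pics/w8.png

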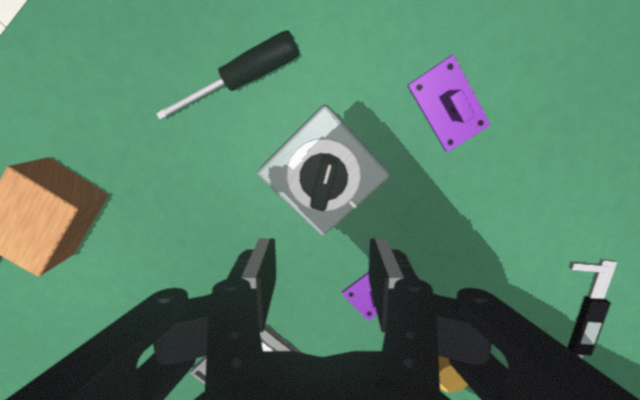

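The white line on the bar is near (328,174), with the housing mark at (351,204). I measure both angles by code.

```bash
cat > p.py <<'E'
from h import *
im,c,st=shot("wrist"); g=im.max(2)
u=proj(c,[.675,.128,.089]); yy,xx=np.mgrid[:400,:640]
near=(np.hypot(xx-u[0],yy-u[1])<22)
n,l,s,ce=cv2.connectedComponentsWithStats(((g>140)&near).astype(np.uint8))
for i in range(1,n):
    if s[i,4]<8: continue
    p=np.argwhere(l==i)[:,::-1]; w=np.array([ray(c,q,.089)[:2] for q in p]); m=w.mean(0); v=np.linalg.svd(w-m)[2][0]
    print("white",ce[i].round(1),s[i],"world",m.round(4),"dir",np.degrees(np.arctan2(v[1],v[0])).round(1),"rel yaw",np.degrees(np.arctan2(m[1]-.128,m[0]-.675)).round(1), "ext",np.ptp((w-m)@v).round(4))
d=(g<45)&(np.hypot(xx-u[0],yy-u[1])<45)
# darkest bar sides: print mini map
print("mark yaw",[np.degrees(np.arctan2(*(ray(c,(351,204),.045)[:2]-[.675,.128])[::-1])).round(1)], ray(c,(351,204),.045))
sub=g[150:215:3,290:362:3]; print("\n".join(" ".join(f"{v:3d}" for v in r) for r in sub))
E
python3 p.py
```

```text
white [326.7 174.9] [324 167   7  17  53] world [0.6796 0.1181] dir 123.4 rel yaw -65.3 ext 0.0135
white [304.6 196.2] [300 185  10  21  90] world [0.6783 0.143 ] dir 165.9 rel yaw 77.6 ext 0.0181
white [333.7 201.4] [327 193  16  16  93] world [0.6594 0.1284] dir 89.2 rel yaw 178.4 ext 0.0173
mark yaw [np.float64(-177.3)] [0.6351625  0.12608914 0.045     ]
217 216 221 251 252 251 206 202 203 201 200 199 204 201 203 204 205 200 201 200 155 143 138 136
215 210 251 252 252 248 204 203 193 162 112 119 125 134 191 204 203 201 202 206 198 148 138 139
212 247 252 252 249 209 192 110  71  64  64  54  58  54  63 121 189 203 204 200 198 194 141 137
235 252 252 251 218 188  86  62  67  64  59  57  52  53  53  53  70 190 201 198 201 201 164 134
248 252 252 241 195  86  62  63  63  65  56  55  53  57  54  52  62  80 191 204 200 198 187 138
250 252 241 200 144  63  65  63  64  64  57  59  62 171  63  57  55  57  98 199 198 198 197 150
202 237 197 189  74  62  63  63  62  61  54  57  81 205  64  59  55  60  64 188 199 198 201 169
194 192 190 156  62  62  60  62  65  59  54  62 133 159  61  54  59 
[... 671 characters left out ...]
  79 190 194 202 198 147 135
133 155 189 193 195 192 110  54  55  59  57  54  56  52  57  58 104 189 196 201 201 168 134 138
145 135 173 194 192 193 195  81  52  56  60  56  57  57  76 133 194 198 202 198 177 138 133 134
200 147 135 170 192 193 190  78  54  57  56  51  53 171 196 200 195 201 196 172 177 141 134 125
176 198 144 130 157 190 187  67  55  59  57  54  81 193 195 198 199 192 167 135 166 205 130 108
159 172 192 131 132 137 162 101  53  55  51  54 118 196 197 197 169 136 133 136 132 159 128 103
158 155 172 185 132 130 131 132 130 110  85  76 156 155 147 136 132 130 131 128 117 109 105 107
159 162 158 169 183 132 132 135 135 138 135 132 134 134 135 134 133 130 130 114 101 108 105 104
```

Bar's white end at yaw ≈ -57°, mark at ≈ 183°, so about 240° anticlockwise. Align, descend, and grip.

```bash
python3 -m handwheel '0 0 0.2 0.9 0.5;0 0 0.4 0.9 0.5;0 0 0.5 0.8 0.5;0 0 0.5 0 0.5;0 0 0.5 0 0.5;0 0 0.4 0 0.5;0 0 0.2 0 0.5;0 0 0.12 0 0.5' 40
python3 -m handwheel '0 0 0 0 0.5;0 0 0 0 0;0 0 0 0 0;0 0 0 0 0;0 0 0 0 0;0 0 0 0 0;0 0 0 0 0;0 0 0 0 0' 40
python3 -c "
from h import *
s=telemetry.state();print(s['joint_positions'].round(2),s['moment'].round(2))"
```

```text
t: 43.65
eef_pos: [0.675, 0.1279, 0.0652]
eef_rot: [0.879, -0.476, -0.0, 0.0]
contact_force: [-0.1, 0.5, 1.3]
gripper_width: 0.0428
grasp_force: 0.0
t: 44.45
eef_pos: [0.6747, 0.1275, 0.0668]
eef_rot: [0.879, -0.476, -0.0, 0.0]
contact_force: [-9.2, -2.5, 10.6]
gripper_width: 0.013
grasp_force: 39.9
[-0.38  1.12  0.39  1.17 -0.43  0.93 -2.5 ] [-0.6   1.71  0.06]
```

```bash
python3 -m handwheel '0 0 0 -0.5 0;0 0 0 -1 0;0 0 0 -1 0;0 0 0 -1 0;0 0 0 -1 0;0 0 0 -1 0;0 0 0 -1 0;0 0 0 -1 0'
python3 -m handwheel '0 0 0 -1 0;0 0 0 -1 0;0 0 0 -1 0;0 0 0 -1 0;0 0 0 -1 0;0 0 0 -1 0;0 0 0 -1 0;0 0 0 -1 0'
python3 -m handwheel '0 0 0 -1 0;0 0 0 -1 0;0 0 0 -1 0;0 0 0 -1 0;0 0 0 -1 0;0 0 0 -1 0;0 0 0 -1 0;0 0 0 -1 0'
python3 -m handwheel '0 0 0 -1 0;0 0 0 -1 0;0 0 0 -1 0;0 0 0 -1 0;0 0 0 -1 0;0 0 0 -1 0;0 0 0 -1 0;0 0 0 -1 0'
python3 -m handwheel '0 0 0 -1 0;0 0 0 -1 0;0 0 0 -1 0;0 0 0 -1 0;0 0 0 -1 0;0 0 0 -1 0;0 0 0 -0.5 0;0 0 0 0 0'
python3 -c "
from h import *
s=telemetry.state();print(s['joint_positions'].round(2),s['moment'].round(2),s['eef_rot'],np.degrees(np.angle(R.from_quat(s['eef_rot']).as_matrix()[:2,0]@[1,1j])))"
```

```text
t: 45.25
eef_pos: [0.6743, 0.127, 0.0667]
eef_rot: [0.993, -0.119, -0.001, 0.001]
contact_force: [-12.6, -5.1, 12.9]
gripper_width: 0.013
grasp_force: 40.2
t: 46.05
eef_pos: [0.6743, 0.1264, 0.0668]
eef_rot: [0.961, 0.277, -0.001, 0.001]
contact_force: [-11.7, -8.6, 14.0]
gripper_width: 0.0131
grasp_force: 40.3
t: 46.85
eef_pos: [0.6748, 0.1258, 0.0668]
eef_rot: [0.777, 0.629, -0.001, 0.001]
contact_force: [-9.1, -9.9, 11.5]
gripper_width: 0.0133
grasp_force: 40.2
t: 47.65
eef_pos: [0.6755, 0.1258, 0.0668]
eef_rot: [0.471, 0.882, -0.001, 0.001]
contact_force: [-3.1, -8.6, 8.8]
gripper_width: 0.0129
grasp_force: 39.9
t: 48.45
eef_pos: [0.6758, 0.1263, 0.0668]
eef_rot: [0.166, 0.986, -0.001, 0.001]
contact_force: [0.7, -5.0, 7.6]
gripper_width: 0.0134
grasp_force: 39.7
[-0.02  1.13 -0.57  1.15  0.61  1.02  0.6 ] [-1.52  0.17  0.05] [ 1.65800673e-01  9.86158199e-01 -9.84915296e-04  1.08366039e-03] 160.91259042379306
```

```bash
cat > q.py <<'E'
from h import *
s=telemetry.state();print(s['moment'].round(2),s['gripper_width'].round(4),np.degrees(np.angle(R.from_quat(s['eef_rot']).as_matrix()[:2,0]@[1,1j])).round(1)%360)
E
python3 -m handwheel '0 0 0 -0.8 0;0 0 0 -0.8 0;0 0 0 -0.6 0;0 0 0 -0.5 0;0 0 0 0 0;0 0 0 0 0;0 0 0 0 0;0 0 0 0 0'; python3 q.py
python3 -m handwheel '0 0 0 -0.2 0;0 0 0 -0.2 0;0 0 0 -0.2 0;0 0 0 -0.2 0;0 0 0 -0.2 0;0 0 0 0 0;0 0 0 0 0;0 0 0 0 0'; python3 q.py
```

```text
t: 49.25
eef_pos: [0.6759, 0.1265, 0.0668]
eef_rot: [0.033, 0.999, -0.001, 0.001]
contact_force: [1.1, -5.0, 6.8]
gripper_width: 0.0132
grasp_force: 39.7
t: 50.05
eef_pos: [0.676, 0.1266, 0.0668]
eef_rot: [-0.017, 1.0, -0.001, 0.001]
contact_force: [0.4, -4.9, 7.7]
gripper_width: 0.0131
grasp_force: 39.6Traceback (most recent call last):
  File "q.py", line 2, in <module>
    s=telemetry.state();print(s['moment'].round(2),s['gripper_width'].round(4),np.degrees(np.angle(R.from_quat(s['eef_rot']).as_matrix()[:2,0]@[1,1j])).round(1)%360)
                                                   ^^^^^^^^^^^^^^^^^^^^^^^^
AttributeError: 'float' object has no attribute 'round'
Traceback (most recent call last):
  File "q.py", line 2, in <module>
    s=telemetry.state();print(s['moment'].round(2),s['gripper_width'].round(4),np.degrees(np.angle(R.from_quat(s['eef_rot']).as_matrix()[:2,0]@[1,1j])).round(1)%360)
                                                   ^^^^^^^^^^^^^^^^^^^^^^^^
AttributeError: 'float' object has no attribute 'round'
```

Yaw is now about 182°; go on in small steps until the moment rises.

```bash
sed -i "s/s\['gripper_width'\].round(4),//" q.py; python3 q.py
python3 -m handwheel '0 0 0 -0.2 0;0 0 0 -0.2 0;0 0 0 0 0;0 0 0 0 0;0 0 0 0 0;0 0 0 0 0;0 0 0 0 0;0 0 0 0 0'; python3 q.py
python3 -m handwheel '0 0 0 -0.2 0;0 0 0 -0.2 0;0 0 0 0 0;0 0 0 0 0;0 0 0 0 0;0 0 0 0 0;0 0 0 0 0;0 0 0 0 0'; python3 q.py
```

```text
[-1.27 -0.18 -0.01] 182.0
t: 50.85
eef_pos: [0.676, 0.1267, 0.0668]
eef_rot: [-0.037, 0.999, -0.001, 0.001]
contact_force: [1.1, -3.5, 6.7]
gripper_width: 0.0132
grasp_force: 47.5
[-1.   -0.19 -1.12] 184.2
t: 51.65
eef_pos: [0.676, 0.1267, 0.0669]
eef_rot: [-0.056, 0.998, -0.001, 0.001]
contact_force: [1.4, -4.2, 7.9]
gripper_width: 0.0135
grasp_force: 66.3
[-0.91 -0.11 -1.87] 186.5
```

The stop is felt (Mz −1.9 N·m at 184–186°). Release straight up, back away, and check everything.

```bash
python3 -m handwheel '0 0 0 0 0.5;0 0 0 0 0.5;0 0 0 0 0.5;0 0 0 0 0.5;0 0 -0.3 0 0.5;0 0 -0.6 0 0.5;0 0 -0.7 0 0.5;0 0 -0.7 0 0.5'
python3 -m handwheel '0 0 -0.6 0 0.5;0 0 0 0 0.5;0 0 0 0 0.5;0 0 0 0 0.5;0 0 0 0 0.5;0 0 0 0 0.5;0 0 0 0 0.5;0 0 0 0 0.5'
python3 - <<'E'
from h import *
im,c,st=shot("wrist"); print(proj(c,[.676,.1267,.089]))
u=np.round(proj(c,[.676,.1267,.08])).astype(int); k=im[max(u[1]-60,0):u[1]+60,u[0]-80:u[0]+80]
t,ct,_=shot("top"); s,cs,_=shot("scene")
for n in("plate_c","tray"):
  for d in outline_of("top",n) if 0 else []: pass
o=np.zeros((600,720,3),np.uint8); k=cv2.resize(k,(400,300)); o[:300,:400]=k; o[:300,400:588]=cv2.resize(t[155:275,110:185],(188,300)); o[300:,:450]=cv2.resize(s[245:325,205:325],(450,300),interpolation=3); o[300:,450:720]=cv2.resize(t[130:230,400:490],(270,300)); cv2.imwrite("pics/fin.png",o)
E
```

```text
t: 52.45
eef_pos: [0.6749, 0.1281, 0.1832]
eef_rot: [-0.058, 0.998, 0.0, 0.0]
contact_force: [-0.5, 0.7, 1.0]
gripper_width: 0.0429
grasp_force: 0.0
t: 53.25
eef_pos: [0.675, 0.128, 0.2105]
eef_rot: [-0.058, 0.998, 0.0, -0.0]
contact_force: [0.1, 0.6, 0.0]
gripper_width: 0.0426
grasp_force: 0.0
[320.13045741 188.89934843]
```

View pics/fin.png

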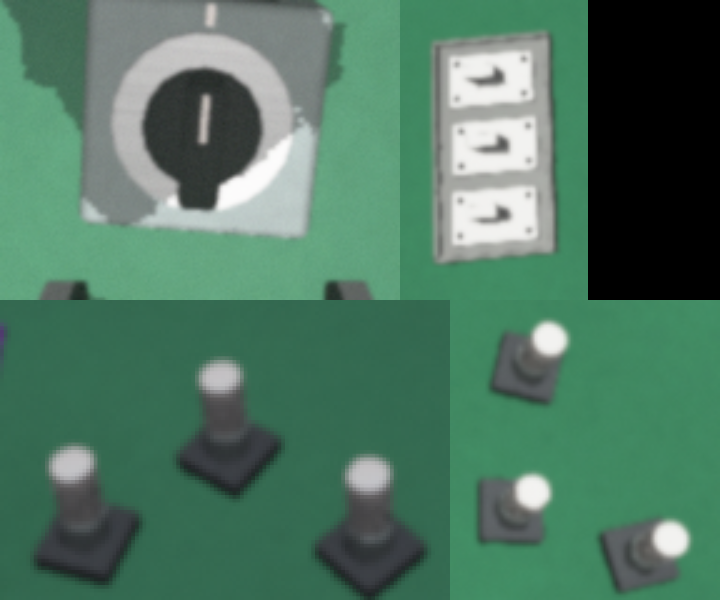

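The knob's white line points at the housing mark, the three plates lie flat in the tray, and the caps are home with the stands upright. Handing in.

```bash
python3 -c "
from cell import order
print(order.hand_in())"
```

```text
the job is handed in; nothing more can be done
None
```

The job is handed in: all three brackets lie flat, lug up, in the tray, the caps of the three stands found are pushed home with the stands upright, and the reset knob was turned back to its zero stop last. The hand-in call returned no verdict, so I don't know how it was judged.

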